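# Level the tea riser with the spirit level and keep it pressed

## Task

The little tea riser on the ledge slopes: pick up the spirit level and lay it upright along the middle of the riser's board, let go of it, and then turn the knob of the levelling foot until the bubble sits between the two lines of the vial. Finally press the level down on the board with a steady push of about 12 N, leaving the bubble centred and everything else on the ledge undisturbed, and finish while still pressing.

Things in the scene. Friction and masses are not known exactly. Their poses are not given: they have to be found in the camera images.
- level_mid (a point): middle of the loose spirit level, an aluminium bar with black ends, 200 mm long (its x), 26 mm wide (y), 44 mm tall (z), 0.3 kg; this point is 22 mm above its underside. Over the middle 72 mm its solid part is only 30 mm tall and carries the vial; the top faces on both sides of it, 36 to 100 mm from the middle, are flat, 44 mm above the underside, and are good to press on. At first it stands upright on the ledge.
- vial_mid (a point): middle of the vial (a lying pale green tube, 72 mm long, 13 mm thick) in the top of the level, 40 mm above the level's underside; x along the level. Two black rings round the vial lie 11.8 mm either side of it. Touching the vial is harmless.
- bubble_mid (a point): middle of the white bubble, 15 mm long, in the vial; it runs up to 21 mm either way from the vial's middle to the higher end, 0.35 mm per 0.001 rad of the level's slope, and takes about 1.5 s to settle. Centred means less than 4 mm from the vial's middle along it.
- board_mid (a point): middle of the top face of the riser's board, a light wooden board 120 mm wide (x), 330 mm long (y), about 45 mm above the ledge. One end (-y) is hinged on a fixed dark block, the other (+y) is carried by the levelling foot. z is the board's upward normal. At first the +y end is the lower by 0.028 to 0.052 rad. The foot locks itself: a push of up to 20 N on the board does not move it.
- foot_grip (a point): grip point of the levelling foot's knob, on its vertical axis, 45 mm beyond the board's +y end and about 87 mm above the ledge. The grip is an upright black bar 42 mm long (x), 14 mm thick (y), 32 mm tall, its top 7 mm above this point; x turns with the knob. It stays at one height while it turns; it needs about 0.2 N m.
- foot (a joint): turn of the levelling foot's knob, rad, 0 at the start and at its lower stop, growing clockwise seen from above, up to 2.4. Each radian raises the +y end of the board by 0.035 rad, which shifts the bubble of a level lying along the board 12 mm towards the foot. It stays where it is left.
- tin: bystander, to be left alone: closed red tin candy box, 114 x 154 x 55 mm; origin at the centre of its underside
- jar: bystander, to be left alone: glass jar with a twist cap, 72 mm across, 100 mm tall; origin at the centre of its underside
- teapot: bystander, to be left alone: small ceramic teapot, 110 mm across, 100 mm tall, spout to +x; origin at the centre of its underside
- strainer: bystander, to be left alone: steel tea strainer, bowl 68 mm across, 24 mm tall, handle reaching 100 mm to +x; origin at the centre of its underside
- incense: bystander, to be left alone: wooden incense holder, a low bar 30 x 150 x 25 mm; origin at the centre of its underside
- cup: bystander, to be left alone: handleless tea cup, 68 mm across, 60 mm tall; origin at the centre of its underside

How it is judged:
On the way, in this order (a step that is already met when the one before it is completed fails the run):
1. the level lies upright along the board, let go (x of level_mid in the frame of board_mid between -0.047 and 0.047 m and y of level_mid in the frame of board_mid between -0.066 and 0.066 m and z of level_mid in the frame of board_mid between 0.017 and 0.028 m and angle between the x axis of level_mid and the y axis of board_mid, either way round below 0.2 rad and angle between level_mid's own z axis and vertical below 0.1 rad and contact force between level and board above 1 N and contact force between the fingers and level below 0.3 N), for 0.2 s.
2. the foot is turned until the bubble is centred (x of level_mid in the frame of board_mid between -0.047 and 0.047 m and y of level_mid in the frame of board_mid between -0.066 and 0.066 m and z of level_mid in the frame of board_mid between 0.017 and 0.028 m and angle between the x axis of level_mid and the y axis of board_mid, either way round below 0.2 rad and angle between level_mid's own z axis and vertical below 0.1 rad and x of bubble_mid in the frame of vial_mid between -0.0045 and 0.0045 m and angle between board_mid's own z axis and vertical below 0.018 rad and value of joint foot above 0.3 rad), for 0.3 s.
At the end, for the whole second after the job is handed in: The level lies upright on the board, wholly on it and along it within 0.2 rad, the bubble is within 4.5 mm of the vial's middle (board within 0.018 rad of level), nothing moves, and the robot is pressing the level so that it bears on the board with 6 to 35 N (x of level_mid in the frame of board_mid between -0.047 and 0.047 m and y of level_mid in the frame of board_mid between -0.066 and 0.066 m and z of level_mid in the frame of board_mid between 0.017 and 0.028 m and angle between the x axis of level_mid and the y axis of board_mid, either way round below 0.2 rad and angle between level_mid's own z axis and vertical below 0.1 rad and x of bubble_mid in the frame of vial_mid between -0.0045 and 0.0045 m and angle between board_mid's own z axis and vertical below 0.018 rad and contact force between level and board between 6 and 35 N and contact force between any of the fingers, the arm and level above 2.5 N and linear speed of level below 0.02 m/s and velocity of joint foot below 0.05 rad/s); the arm keeps its last pose, push and grip.
It fails at once if a bystander is shifted by more than 30 mm (distance of any of tin, jar, teapot, strainer, incense, cup from where it was at the start of the episode above 0.03 m).
It fails at once if a bystander is tipped over (angle between any of tin, jar, teapot, strainer, incense, cup's own z axis and vertical above 0.4 rad).
It also fails if it takes over 72 s, if anything falls off the work surface, if the arm or the gripper's body presses on something with over 40 N, if the wrist force passes 120 N, or if a joint passes its speed limit or range.

## Robot

A 6-joint arm with a two-finger parallel gripper is mounted at the origin on the work surface. World frame = base frame: x ahead of the robot, y to its left, z up, the work surface at z = 0. Lengths are in m, angles in rad, forces in N, time in s.
With the tool pointing down it reaches from about 0.275 to 0.875 m from the base axis. Payload 12.5 kg.
Tool frame: the origin (TCP) lies at the very end of the fingers, on their centre line; the grasp point (between the pads) lies 19 mm behind it; x points along the fingers, y is the direction in which the jaws open and shut, and the axes are right-handed (so a half turn about x gives the same grasp; the last joint's range is limited). The gripper opens to 85 mm and grips with 20 to 120 N. Pads are 22 mm wide; open, the fingers measure 114 mm over their backs; the gripper's body (76 mm by 85 mm) begins 54 mm behind the grasp point. The pads swing forward as they close: fully open they stand 13 mm farther back than shut.
Start: joints at [1.037, 0.351, 1.652, -0, 1.139, -0.085], TCP at [0.239, 0.496, 0.231] pointing down, gripper open.
Joint ranges: [-2.75, 2.75], [-0.79, 2.1], [0.01, 2.65], [-1.57, 4.71], [0.07, 3.14], [-2.87, 2.87]. Speed limits (rad/s): [2.22, 2.22, 2.79, 3.14, 3.14, 3.14].

## Interface

Orientations are given as a 3x3 rotation matrix whose columns are the frame's x, y, z axes.
In Python, from bench import manip gives the robot as it stands. Calls block until the motion is done:
- manip.move_ptp(position, orientation): joint-space move of the TCP to a pose.
- manip.move_l(position, attitude=None, max_speed=0.15): straight line of the TCP; attitude=None keeps the orientation; max_speed is the mean speed in m/s.
- manip.move_j(angles): joint-space move.
- manip.set_gripper(opening, effort=None): opening from 0.0 (shut) to 1.0 (fully open); effort is the grip in N (None keeps the last); returns when the fingers have stopped.
- manip.dwell(seconds).
- manip.inverse_kinematics(position, orientation): joint angles nearest the present ones, or None.
- manip.grab_frame(name): name is "scene" or "side" or "wrist"; returns (picture, depth): 384x512x3 uint8, red, green, blue; 384x512 float32, m along the optical axis (not along the pixel's ray), 0 where there is no reading.
- manip.get_calibration(name): a dict with "camera_matrix" (3x3 intrinsics, pixels), "R" (3x3) and "t" (3): a world point X has camera coordinates R X + t. Camera axes: x right, y down, z forward; pixel columns grow to the right and rows downward; lengths in m; the calibration is good to about 2 mm. A picture is of the moment at which its call begins: read the wrist's pose just before it. get_calibration takes no time and is no camera call; for the wrist camera it gives the pose at the moment of the call.
A pose or a line that the arm cannot do raises manip.Unreachable and nothing moves.
- manip.sign_off(): hands the job in, once; it reports no verdict.
Trained networks look in the newest picture that a camera, given by its name, has taken for a name from the list of things; names that differ only in an ending like _2 or _b are one class to them, and where a whole thing is asked for, a point or a joint stands for the part that bears it (a point fixed in the world has none). Each returns a list of dicts, best first, with "confidence" (0 to 1); they miss things now and then, are a little off and sometimes report something else, mostly with a low value. They report only what shows in the picture. A call takes as long as a camera call.
- manip.look_for(camera, name): "at" ([x, y, z] in m, in world coordinates, good to about 4 mm: the middle of the surface that is visible of it).
Readings, each from a call of its own:
- manip.current_time(): time.
- manip.current_qpos(): joint angles.
- manip.current_joint_vel(): joint speeds.
- manip.current_joint_torque(): joint torques, N m.
- manip.current_ee_pos(): TCP position.
- manip.current_tcp_rot(): TCP orientation.
- manip.current_force(): force on the tool from outside, world axes, zero at the start.
- manip.current_ft_torque(): the same for the moment, N m.
- manip.current_grip_width(): opening from 0.0 (shut) to 1.0 (fully open).
Only numpy, scipy, OpenCV 4.12 (cv2) and the standard library are available. Lean on these libraries where they do the work, as an engineer would, in place of code of your own. Each camera call takes 0.05 s, during which the arm holds its last target.

## Working session

There is one attempt and no reset: what is moved stays moved. The work goes in short steps, each a Python script; the robot and the scene stay as the last script left them, time stands still between calls to the robot, and variables do not carry over. Pictures are saved under pics/ and viewed, and the job is handed in when it is done.

```bash
mkdir -p pics; ls; python3 - <<'E'
from bench import manip
import cv2,numpy as np
for c in ["scene","side","wrist"]:
    p,d=manip.grab_frame(c); cv2.imwrite(f"pics/{c}0.png",p[:,:,::-1]); np.savez(f"pics/{c}0.npz",p=p,d=d,**{k:np.array(v) for k,v in manip.get_calibration(c).items()})
    for n in ["level_mid","vial_mid","bubble_mid","board_mid","foot_grip","tin","jar","teapot","strainer","incense","cup"]:
        r=manip.look_for(c,n); print(c,n,[(np.round(x["at"],3).tolist(),round(x["confidence"],2)) for x in r[:2]])
print(manip.current_time(),manip.current_force())
E
```

```text
pics
scene level_mid [([0.498, -0.303, 0.033], 0.77)]
scene vial_mid [([0.494, -0.308, 0.028], 0.97), ([0.523, 0.507, 0.054], 0.51)]
scene bubble_mid [([0.46, 0.302, 0.069], 0.4)]
scene board_mid [([0.481, 0.104, 0.042], 0.77), ([0.498, -0.302, 0.032], 0.2)]
scene foot_grip [([0.459, 0.305, 0.07], 0.66)]
scene tin [([0.523, 0.507, 0.056], 0.67)]
scene jar [([0.776, 0.028, 0.088], 0.58)]
scene teapot [([0.618, -0.456, 0.065], 0.62)]
scene strainer [([0.242, 0.343, 0.012], 0.86)]
scene incense [([0.734, -0.236, 0.012], 0.84), ([0.311, -0.281, 0.04], 0.65)]
scene cup [([0.312, -0.276, 0.04], 0.64), ([0.243, 0.341, 0.011], 0.3)]
side level_mid [([0.476, 0.067, 0.043], 0.63), ([0.487, -0.319, 0.044], 0.6)]
side vial_mid [([0.489, -0.32, 0.037], 0.81)]
side bubble_mid []
side board_mid [([0.473, 0.069, 0.043], 0.85)]
side foot_grip [([0.451, 0.294, 0.082], 0.5)]
side tin [([0.513, 0.465, 0.058], 0.81), ([0.453, 0.294, 0.076], 0.57)]
side jar [([0.765, -0.008, 0.077], 0.88)]
side teapot [([0.599, -0.482, 0.072], 0.96)]
side strainer [([0.247, 0.353, 0.014], 0.58)]
side incense [([0.728, -0.245, 0.011], 0.93)]
side cup [([0.305, -0.265, 0.036], 0.6)]
wrist level_mid []
wrist vial_mid []
wrist bubble_mid [([0.247, 0.337, 0.008], 0.62)]
wrist board_mid [([0.433, 0.131, 0.041], 0.83)]
wrist foot_grip [([0.434, 0.303, 0.064], 0.45)]
wrist tin [([0.462, 0.477, 0.053], 0.68), ([0.434, 0.305, 0.061], 0.16)]
wrist jar []
wrist teapot []
wrist strainer [([0.25, 0.335, 0.01], 0.76)]
wrist incense []
wrist cup []
1.8 [-0.16227643 -0.20181217 -0.07650952]
```

View pics/scene0.png

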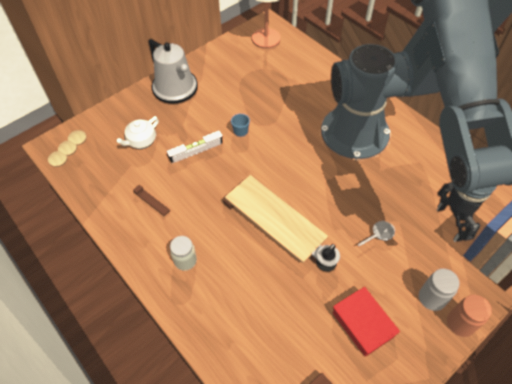

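View pics/side0.png

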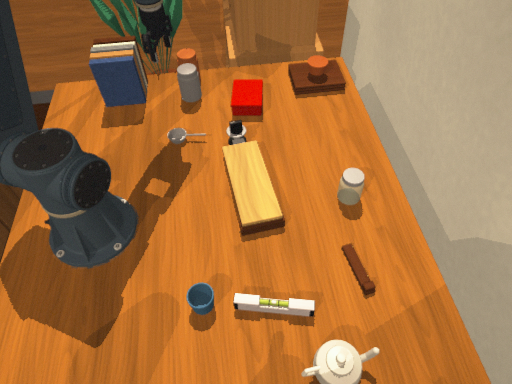

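View pics/wrist0.png

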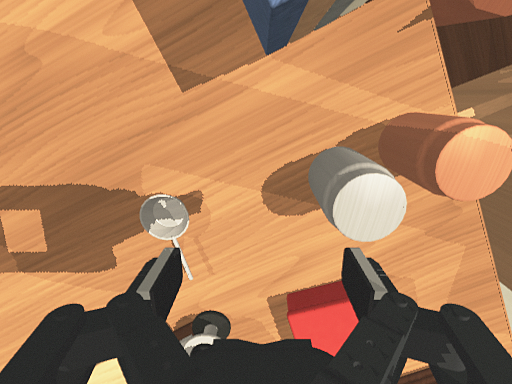

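The scene view has the level at px (195,147), the board at (275,217) and the knob at (327,257). In the side view they are at (273,305), (252,185) and (236,130). Next I'll fit the geometry from depth.

```bash
cat > h.py <<'E'
import numpy as np,cv2
def cloud(p,d,K,R,t):
    v,u=np.indices(d.shape); 
    c=np.stack([(u-K[0,2])/K[0,0]*d,(v-K[1,2])/K[1,1]*d,d],-1)
    w=(c-t.reshape(3))@R
    w[d<=0]=np.nan
    return w
E
python3 - <<'E'
from h import *
for c in ["scene","side"]:
    z=np.load(f"pics/{c}0.npz"); w=cloud(z['p'],z['d'],z['camera_matrix'],z['R'],z['t'])
    def box(x0,x1,y0,y1,z0,z1):
        m=(w[...,0]>x0)&(w[...,0]<x1)&(w[...,1]>y0)&(w[...,1]<y1)&(w[...,2]>z0)&(w[...,2]<z1); return w[m]
    P=box(.36,.62,-.40,-.23,.037,.06)
    print(c,"level top",len(P),P[:,2].mean(),cv2.minAreaRect(P[:,:2].astype(np.float32)*1000))
    P=box(.36,.62,-.40,-.23,.012,.06); print("  level all",cv2.minAreaRect(P[:,:2].astype(np.float32)*1000))
    P=box(.36,.62,-.15,.26,.028,.06)
    print(c,"board",len(P),cv2.minAreaRect(P[:,:2].astype(np.float32)*1000), np.median(P,0))
    A=np.c_[P[:,:2],np.ones(len(P))]; 
    s=np.linalg.lstsq(A,P[:,2],rcond=None)[0]; r=P[:,2]-A@s; k=abs(r)<.006; s=np.linalg.lstsq(A[k],P[k,2],rcond=None)[0]; print("  plane",s,r.std())
    P=box(.38,.52,.24,.36,.075,.12); print(c,"knob",len(P),cv2.minAreaRect(P[:,:2].astype(np.float32)*1000),P.mean(0),P[:,2].max())
    P=box(.38,.52,.24,.36,.02,.12); print(c,"knoball",len(P),cv2.minAreaRect(P[:,:2].astype(np.float32)*1000),P.mean(0),P[:,2].max())
    ff=box(.3,.6,-.2,.25,-.02,.01); print("table z",np.median(ff[:,2]))
    o=z['p'][:,:,::-1]
    if c=="scene": cr=o[220:290,270:370]
    else: cr=o[100:170,190:290]
    cv2.imwrite(f"pics/{c}_knob.png",cv2.resize(cr,None,fx=6,fy=6,interpolation=cv2.INTER_CUBIC))
E
```

```text
scene level top 305 0.043439926847958804 ((490.0771484375, -308.0909729003906), (34.605167388916016, 201.43943786621094), 76.74681091308594)
  level all ((490.1920471191406, -308.1441955566406), (35.65615463256836, 201.40850830078125), 76.1781005859375)
scene board 3611 ((477.3741760253906, 91.28668212890625), (126.87415313720703, 343.0804138183594), 6.88124942779541) [0.47967351 0.10282552 0.04375459]
  plane [ 0.00028043 -0.03818613  0.04766297] 0.0034632110559151756
scene knob 83 ((454.3609313964844, 302.54693603515625), (44.3640251159668, 14.772263526916504), 11.333100318908691) [0.45701596 0.30369397 0.09133063] 0.10013050752282394
scene knoball 661 ((460.0292663574219, 288.3049011230469), (96.3882064819336, 118.67361450195312), 89.97281646728516) [0.46290408 0.28324184 0.05410141] 0.10013050752282394
table z 0.0003946180894014227
side level top 729 0.0439258821802609 ((488.2329406738281, -312.55194091796875), (28.15215492248535, 200.94183349609375), 76.14417266845703)
  level all ((488.24932861328125, -312.5518798828125), (28.4622859954834, 200.9035186767578), 76.29633331298828)
side board 3411 ((474.99798583984375, 88.77603149414062), (129.3382110595703, 345.5798034667969), 6.097544193267822) [0.47648045 0.05366444 0.04544563]
  plane [ 0.00271955 -0.03536983  0.04686234] 0.004499439994865107
side knob 90 ((451.8254699707031, 296.5919189453125), (41.20485305786133, 16.87689781188965), 7.449020862579346) [0.45218107 0.29495655 0.08806131] 0.09988526763980865
side knoball 438 ((458.924072265625, 281.936279296875), (117.72525787353516, 83.53999328613281), 0.07819269597530365) [0.45572404 0.27707798 0.05720871] 0.09988526763980865
table z 0.0011513467115088342
```

```bash
cat >> h.py <<'E'
from scipy.spatial.transform import Rotation as Ro
LV=np.array([.489,-.3105]); LA=np.deg2rad(-13.8)
BD=np.array([.476,.090]); BA=np.deg2rad(6.5); SL=.037; BZ=.044
KN=np.array([.453,.299])
def down(yaw):  # jaw axis y at angle yaw
    x=np.array([0,0,-1.]); y=np.array([np.cos(yaw),np.sin(yaw),0]); return np.c_[x,y,np.cross(x,y)]
def tilt(): # rotation taking level frame to board slope (+y end lower)
    return Ro.from_rotvec(-SL*np.array([np.cos(BA),np.sin(BA),0])).as_matrix()
E
python3 - <<'E'
from bench import manip
from h import *
q=np.round
for s in (0,np.pi):
    for nm,p,R in [("lev",[*LV,.006],down(LA+np.pi/2+s)),("board",[*BD,.06],tilt()@down(BA+s)),("knob0",[*KN,.07],down(BA+np.pi/2+s)),("knob1",[*KN,.07],down(BA+np.pi/2+s-1.3)),("press",[*(BD-.068*np.array([-np.sin(BA),np.cos(BA)])),.09],down(BA+s))]:
        a=manip.inverse_kinematics(p,R); print(s,nm,None if a is None else q(a,2))
E
```

```text
0 lev [-0.65  0.71  1.71 -0.    0.72 -1.98]
0 board [ 0.11  0.5   1.95 -0.06  0.7   0.04]
0 knob0 [ 0.5   0.56  1.79 -0.    0.79 -1.19]
0 knob1 [ 0.5   0.56  1.79 -0.    0.79  0.11]
0 press [-0.05  0.44  1.94 -0.    0.76 -0.16]
3.141592653589793 lev [-0.65  0.71  1.71 -0.    0.72  1.17]
3.141592653589793 board None
3.141592653589793 knob0 [ 0.5   0.56  1.79 -0.    0.79  1.95]
3.141592653589793 knob1 None
3.141592653589793 press None
```

```bash
python3 - <<'E'
from bench import manip
from h import *
R=down(LA-np.pi/2)
manip.set_gripper(1.0,effort=40)
manip.move_ptp([*LV,.14],R)
p,d=manip.grab_frame("wrist"); cv2.imwrite("pics/w1.png",p[:,:,::-1]); 
manip.move_l([*LV,.007],max_speed=.12)
print(manip.current_force())
manip.set_gripper(0.0,effort=40)
print("grip",manip.current_grip_width(),manip.current_force(),manip.current_ee_pos())
manip.move_l([*LV,.15],max_speed=.15)
print("grip",manip.current_grip_width(),manip.current_force(),manip.current_time())
p,d=manip.grab_frame("side"); cv2.imwrite("pics/s1.png",p[:,:,::-1])
E
```

```text
[ 0.49808726  0.08694593 -0.04658509]
grip 0.28937664368231175 [-0.31181492 -0.82686187  5.0144265 ] [ 0.48921536 -0.31077915  0.00735725]
grip 0.2953088897591073 [-0.55764653  0.31369362 -2.27170881] 7.9833
```

View pics/w1.png

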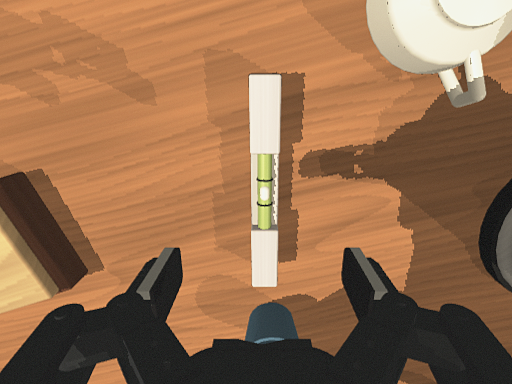

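View pics/s1.png

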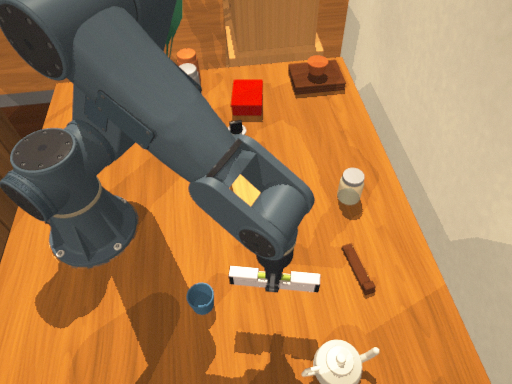

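The wrist view has the vial at (264,190) with the bubble centred. The side view shows the level gripped at its middle, near (273,282). Next I'll place it.

```bash
python3 - <<'E'
from bench import manip
from h import *
R=tilt()@down(BA)
manip.move_ptp([*BD,.15],R)
manip.move_l([*BD,.062],max_speed=.15)
f0=manip.current_force()[2]; z=.062
while z>.043:
    z-=.001; manip.move_l([*BD,z],max_speed=.04)
    f=manip.current_force()[2]
    if f-f0>3: break
print("contact",z,f0,f)
manip.set_gripper(0.6)
print(manip.current_force(),manip.current_grip_width())
manip.move_l([*BD,.16],max_speed=.2)
p,d=manip.grab_frame("side"); cv2.imwrite("pics/s2.png",p[:,:,::-1])
# view along from above knob side
K=KN
manip.move_ptp([*K,.17],down(BA+np.pi/2))
p,d=manip.grab_frame("wrist"); cv2.imwrite("pics/w2.png",p[:,:,::-1]); np.savez("pics/w2.npz",p=p,d=d,**{k:np.array(v) for k,v in manip.get_calibration("wrist").items()})
print([ (np.round(x["at"],3),x["confidence"]) for n in ("foot_grip","level_mid") for x in manip.look_for("wrist",n)])
p,d=manip.grab_frame("scene"); cv2.imwrite("pics/sc2.png",p[:,:,::-1])
print(manip.current_time())
E
```

```text
contact 0.05099999999999999 -3.4564209694695878 2.945846790777169
[-0.26219469  0.29549255  0.41468909] 0.6013195321155786
[(array([0.45 , 0.301, 0.061]), 0.93), (array([0.468, 0.14 , 0.085]), 0.34), (array([0.464, 0.139, 0.083]), 0.92)]
15.4333
```

View pics/w2.png

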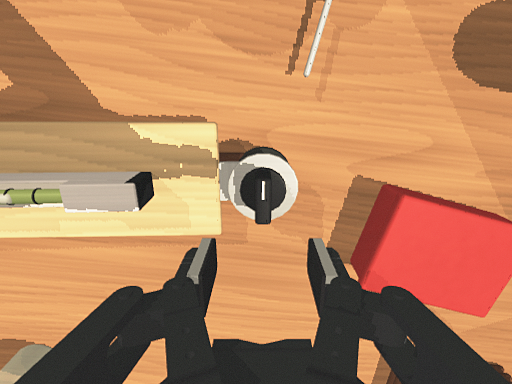

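View pics/sc2.png

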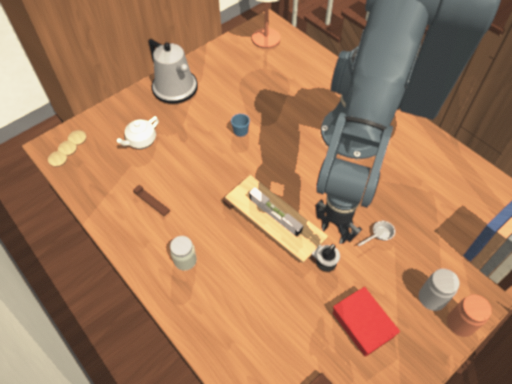

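View pics/s2.png

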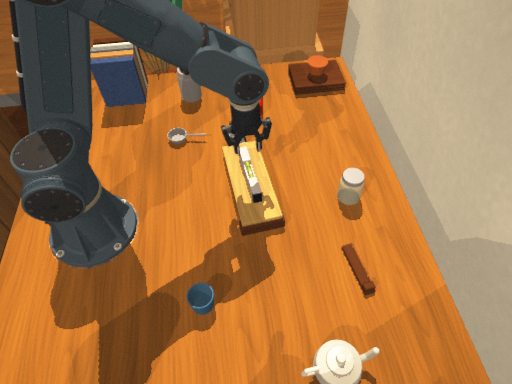

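```bash
python3 - <<'E'
from h import *
z=np.load("pics/w2.npz"); w=cloud(z['p'],z['d'],z['camera_matrix'],z['R'],z['t'])
def box(x0,x1,y0,y1,z0,z1):
    m=(w[...,0]>x0)&(w[...,0]<x1)&(w[...,1]>y0)&(w[...,1]<y1)&(w[...,2]>z0)&(w[...,2]<z1); return w[m]
P=box(.4,.52,.0,.23,.078,.1); print("level top",len(P),cv2.minAreaRect(P[:,:2].astype(np.float32)*1000),P[:,1].max(),P[:,2].mean())
P=box(.4,.5,.26,.34,.088,.105); print("knob top",len(P),cv2.minAreaRect(P[:,:2].astype(np.float32)*1000),P.mean(0))
P=box(.36,.6,.0,.26,.028,.05); print("board",P[:,1].max(),P[np.argmax(P[:,1])])
A=np.c_[P[:,:2],np.ones(len(P))]; print(np.linalg.lstsq(A,P[:,2],rcond=None)[0])
E
```

```text
level top 3251 ((471.0835266113281, 132.47280883789062), (26.70491600036621, 120.88628387451172), 6.52284049987793) 0.19337515723184942 0.08454828539699583
knob top 763 ((452.312744140625, 300.12176513671875), (40.8780632019043, 13.290016174316406), 5.956047058105469) [0.45104259 0.29973568 0.09363277]
board 0.2599948499708873 [0.46388218 0.25999485 0.03429239]
[ 0.0080015  -0.03894416  0.04381188]
```

The level is centred on the board to within a few mm. The knob is at (0.452, 0.300), yaw about 6°. Now I'll grip it and turn about 1.0 rad.

```bash
sed -i 's/^KN=.*/KN=np.array([.452,.2998])/' h.py; python3 - <<'E'
from bench import manip
from h import *
a0=np.deg2rad(6.0)+np.pi/2
manip.move_l([*KN,.12],down(a0),max_speed=.2)
manip.move_l([*KN,.070],max_speed=.1)
manip.set_gripper(0.0,effort=60)
print(manip.current_grip_width(),manip.current_force(),manip.current_ee_pos())
for th in np.arange(.25,1.01,.25):
    manip.move_l([*KN,.070],down(a0-th),max_speed=.15)
    print(th,manip.current_force(),manip.current_ft_torque(),manip.current_time())
R=manip.current_tcp_rot(); print(np.arctan2(R[1,1],R[0,1])-a0)
manip.dwell(1.5)
for c in ["scene","side","wrist"]:
    p,d=manip.grab_frame(c); cv2.imwrite(f"pics/{c}3.png",p[:,:,::-1]); 
    if c!="wrist":
        K=manip.get_calibration(c); C=K["R"]@np.array([*BD,.09])+K["t"]; uv=np.array(K["camera_matrix"])@C; u,v=(uv[:2]/uv[2]).astype(int)
        cv2.imwrite(f"pics/{c}3c.png",cv2.resize(p[v-30:v+30,u-40:u+40,::-1],None,fx=10,fy=10,interpolation=cv2.INTER_CUBIC))
        print(c,[(n,np.round(x["at"],4),round(x["confidence"],2)) for n in ("bubble_mid","vial_mid") for x in manip.look_for(c,n)])
E
```

```text
0.14635264038900928 [-1.33794743 -5.85028896  5.70104403] [0.45231577 0.29943214 0.07077165]
0.25 [-0.94787242 -4.02935113  6.91883865] [-0.62590684  0.06449237 -0.00776593] 17.3083
0.5 [-0.7377347  -2.4816071   5.66698449] [-0.40624229 -0.02565992 -0.03479153] 17.7083
0.75 [-0.23008423 -1.84736871  5.56145538] [-0.31308933 -0.08522725 -0.07405019] 18.1083
1.0 [ 0.47598791 -1.49634916  6.07122694] [-0.20196498 -0.13585938  0.01022618] 18.5083
-0.9974771490657699
scene [('vial_mid', array([0.4821, 0.0962, 0.0844]), 0.72)]
side [('vial_mid', array([0.4719, 0.0743, 0.0879]), 0.91)]
```

View pics/scene3c.png

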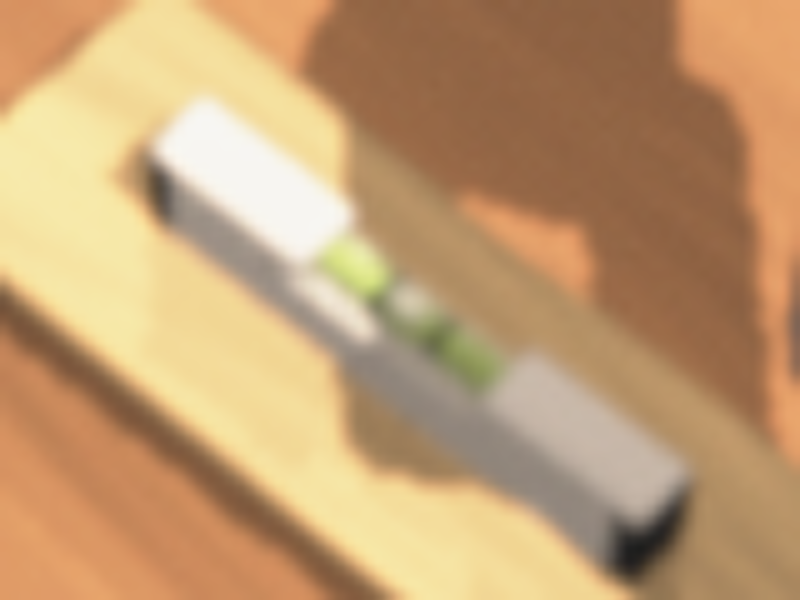

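View pics/side3c.png

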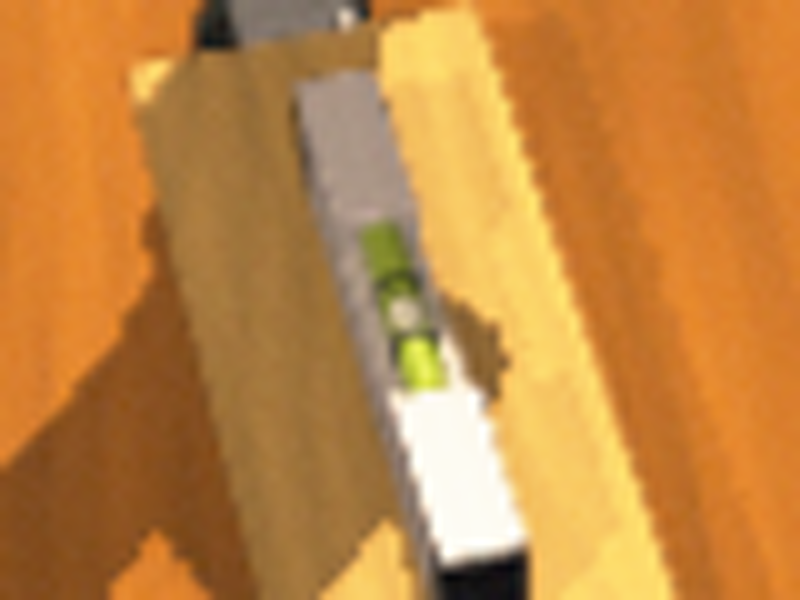

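View pics/wrist3.png

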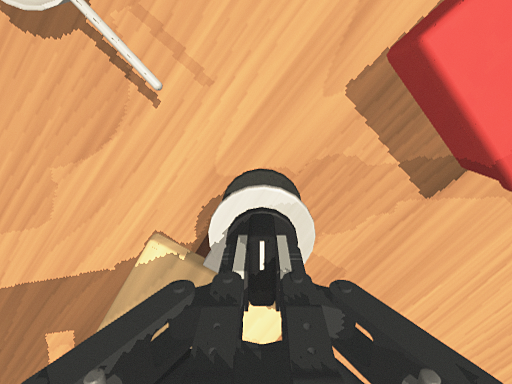

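The bubble sits inside the rings but about 2–4 mm towards the hinge: scene px (410,300) against a middle of (417,308), and side px (404,312) against (406,307). I'll turn 0.22 rad further, let go and check from above.

```bash
python3 - <<'E'
from bench import manip
from h import *
a0=np.deg2rad(6.0)+np.pi/2
manip.move_l([*KN,.070],down(a0-1.22),max_speed=.1)
manip.set_gripper(0.5)
manip.move_l([*KN,.15],max_speed=.2)
# camera sits on the tool +z side? measure: offset of camera from TCP
C=manip.get_calibration("wrist"); cam=-np.array(C["R"]).T@np.array(C["t"]).reshape(3)
R=manip.current_tcp_rot(); o=R.T@(cam-manip.current_ee_pos()); print("cam in tool",o, "view dir in tool",R.T@np.array(C["R"])[2])
# place with jaw along board x, so that camera axis hits level
Rt=down(BA); v=Rt@(R.T@np.array(C["R"])[2]); oo=Rt@o
zt=.20; s=(zt+oo[2]-.085)/-v[2]; tgt=np.array([*BD,.085])-s*v-oo
tgt[2]=zt; print("tgt",tgt)
manip.move_ptp(tgt,Rt)
manip.dwell(.3)
p,d=manip.grab_frame("wrist"); cv2.imwrite("pics/w4.png",p[:,:,::-1]); np.savez("pics/w4.npz",p=p,d=d,**{k:np.array(v) for k,v in manip.get_calibration("wrist").items()})
print(manip.current_time())
E
```

```text
cam in tool [-0.14233092 -0.000324   -0.08418896] view dir in tool [9.46408802e-01 7.78952255e-04 3.22970236e-01]
tgt [0.47570084 0.09361684 0.2       ]
22.875
```

View pics/w4.png

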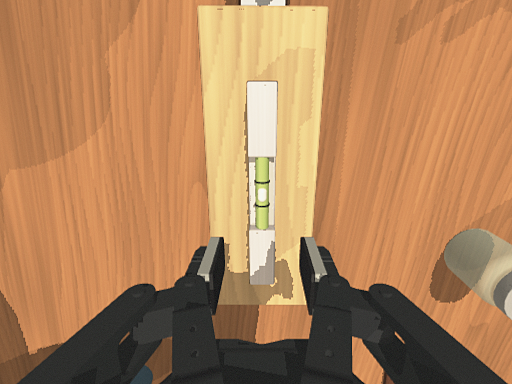

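```bash
python3 - <<'E'
from h import *
p=np.load("pics/w4.npz")['p'].astype(int)
for r in range(152,234,1):
    print(r,p[r,260:265].mean(0).astype(int),end=' | ' if r%4 else '\n')
cv2.imwrite("pics/w4c.png",cv2.resize(p[150:240,220:310,::-1].astype(np.uint8),None,fx=6,fy=6,interpolation=cv2.INTER_NEAREST))
E
```

```text
152 [243 236 224]
153 [243 236 224] | 154 [244 238 226] | 155 [244 235 224] | 156 [224 211 190]
157 [192 194 131] | 158 [211 222 121] | 159 [211 220 124] | 160 [210 220 125]
161 [210 219 124] | 162 [210 220 125] | 163 [210 220 125] | 164 [210 219 125]
165 [210 219 125] | 166 [209 219 124] | 167 [211 220 126] | 168 [210 219 124]
169 [210 220 125] | 170 [210 220 125] | 171 [210 219 124] | 172 [211 220 125]
173 [211 220 126] | 174 [210 220 125] | 175 [210 219 125] | 176 [211 220 126]
177 [211 220 125] | 178 [210 219 124] | 179 [211 221 125] | 180 [218 228 130]
181 [193 206 115] | 182 [87 89 60] | 183 [85 89 59] | 184 [182 194 110]
185 [219 229 130] | 186 [210 220 121] | 187 [210 219 122] | 188 [235 234 183]
189 [248 246 238] | 190 [246 247 240] | 191 [246 246 239] | 192 [246 246 237]
193 [246 246 234] | 194 [246 246 235] | 195 [246 246 234] | 196 [246 246 235]
197 [246 246 235] | 198 [246 246 237] | 199 [247 246 235] | 200 [244 239 221]
201 [220 216 170] | 202 [199 209 117] | 203 [212 223 124] | 204 [221 231 131]
205 [183 196 108] | 206 [12  9 25] | 207 [145 155  87] | 208 [224 234 131]
209 [212 222 127] | 210 [210 219 124] | 211 [210 219 125] | 212 [210 219 124]
213 [210 220 125] | 214 [210 220 125] | 215 [209 220 124] | 216 [210 220 125]
217 [210 220 125] | 218 [210 219 124] | 219 [211 220 125] | 220 [210 219 125]
221 [210 220 125] | 222 [210 219 124] | 223 [211 220 125] | 224 [211 220 125]
225 [210 219 125] | 226 [211 220 125] | 227 [212 222 125] | 228 [207 217 123]
229 [190 188 137] | 230 [224 207 194] | 231 [246 240 228] | 232 [243 236 224]
233 [242 236 222] |
```

View pics/w4c.png

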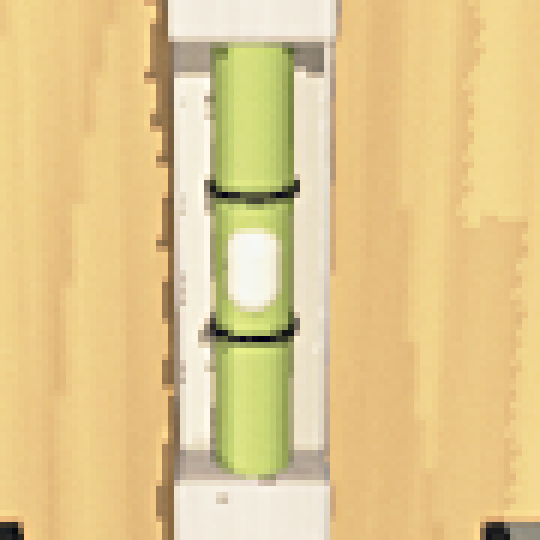

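The rings are at rows 182.5 and 206.2, with middle 194.4. The bubble spans 188–201, so its middle is about 194.6 and it is centred. Now for the press.

```bash
python3 - <<'E'
from bench import manip
from h import *
P=BD-.066*np.array([-np.sin(BA),np.cos(BA)])
manip.set_gripper(0.0,effort=40)
manip.move_ptp([*P,.14],down(BA))
manip.move_l([*P,.106],max_speed=.08)
manip.dwell(.3)
f0=manip.current_force()[2]; z=.106; step=.001; log=[]
for i in range(60):
    z-=step; manip.move_l([*P,z],max_speed=.02)
    f=manip.current_force()[2]-f0; log.append((round(z,5),round(f,1)))
    if f>1: step=.00025
    if f>11: break
    if z<.08: break
print("f0",f0,log[-12:])
manip.dwell(.5); print(manip.current_force()-0, manip.current_time(), manip.current_ee_pos())
manip.dwell(1.0); print(manip.current_force())
for c in ["scene","side","wrist"]:
    p,d=manip.grab_frame(c); cv2.imwrite(f"pics/{c}5.png",p[:,:,::-1])
    if c!="wrist":
        K=manip.get_calibration(c); C=K["R"]@np.array([*BD,.09])+K["t"]; uv=np.array(K["camera_matrix"])@C; u,v=(uv[:2]/uv[2]).astype(int)
        cv2.imwrite(f"pics/{c}5c.png",cv2.resize(p[v-30:v+30,u-40:u+40,::-1],None,fx=10,fy=10,interpolation=cv2.INTER_CUBIC))
E
```

```text
f0 -0.16026700675553815 [(0.09575, np.float64(-0.7)), (0.0955, np.float64(-0.2)), (0.09525, np.float64(0.7)), (0.095, np.float64(0.7)), (0.09475, np.float64(0.1)), (0.0945, np.float64(0.6)), (0.09425, np.float64(0.1)), (0.094, np.float64(1.1)), (0.09375, np.float64(3.4)), (0.0935, np.float64(7.3)), (0.09325, np.float64(10.9)), (0.093, np.float64(14.9))]
[-4.62606814  0.5278451  13.35431831] 34.4417 [0.48367378 0.0244702  0.09378795]
[-3.30913084  0.93608903 13.81153556]
```

View pics/side5c.png

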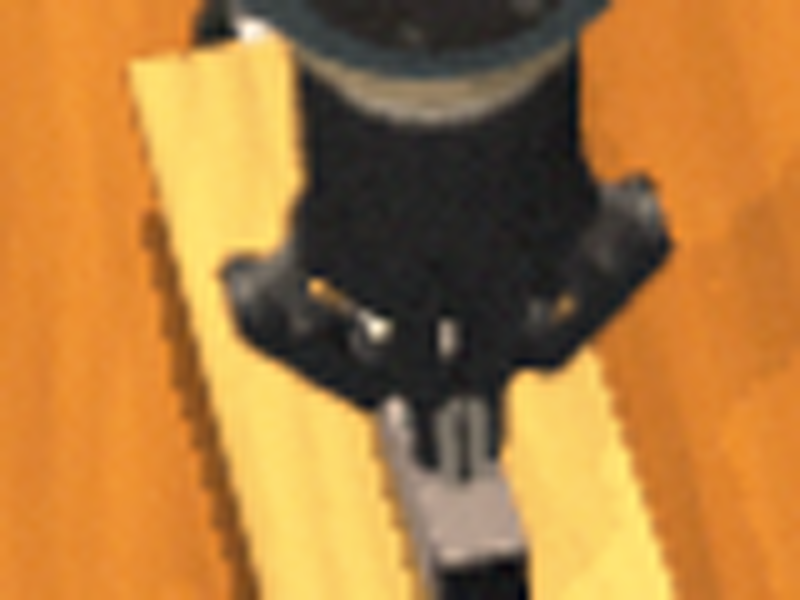

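View pics/wrist5.png

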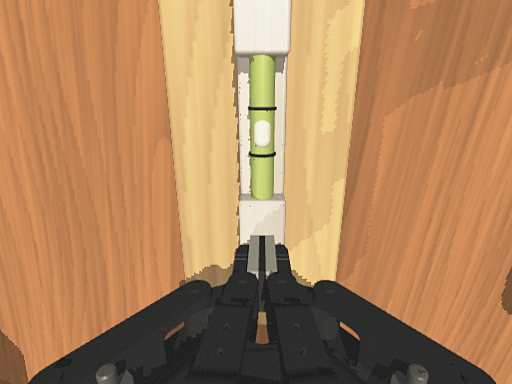

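View pics/scene5.png

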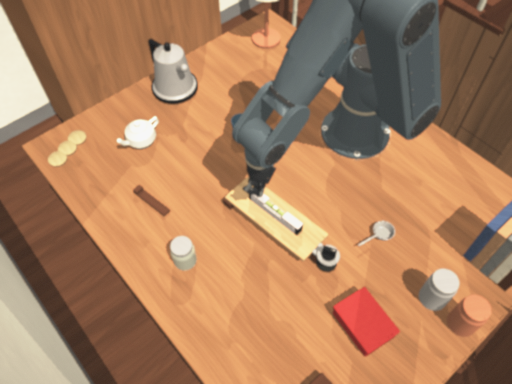

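The wrist view shows the rings at rows 108 and 155, with middle 131.5. The bubble is at about row 132, and the fingers rest on the flat near (262,245). The push is steady at about 13.8 N and the bystanders are where they started, so I'm handing in.

```bash
python3 - <<'E'
from bench import manip
print(manip.current_force(),manip.current_ee_pos(),manip.current_time())
manip.sign_off()
E
```

```text
[-4.05800381  1.02793414 13.65314953] [0.48368036 0.02448018 0.09377813] 35.5917
the job is handed in; nothing more can be done
```

I laid the level along the middle of the board and let go of it. Then I turned the knob about 1.22 rad clockwise and pressed the level's flat top on the hinge side with shut fingers. I handed the job in at about 35.6 s, still pressing. `sign_off` reports no verdict.

What the last checks showed:
- **Bubble:** under the push it was within about 0.5 mm of the vial's middle in the wrist picture (rings at rows 108 and 155, bubble at about row 132).
- **Push:** the reading was 13.4 to 13.8 N over the last 1.5 s, slightly above the 12 N asked but within the 6 to 35 N allowed. A small sideways force of about 3 to 5 N came with it, and the fingers had not shifted at hand-in.
- **Bystanders:** they looked undisturbed in the final scene picture; I did not measure their positions again.

When I first stopped turning at 1.0 rad, the scene and side cameras disagreed by about 2 mm on the bubble's position. I turned a little further and settled it with the wrist view from above.

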